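# Set the depth stop of a hallmarking press and hold it for locking

## Task

Set the stamping depth on the green hallmarking press; its punch is already resting on the silver blank and the ram is clamped. Screw the knurled brass stop nut on top of the ram clockwise all the way down until it bottoms on the guide bush, then back it off a quarter turn for the depth of the mark. Keep the nut gripped there between the fingers so that I can nip up the lock nut above it: finish while still holding it, and leave the other things on the bench where they are.

Things in the scene. Friction and masses are not known exactly. Their poses are not given: they have to be found in the camera images.
- press: green cast-iron hallmarking press, bolted down, 185 x 92 mm at its foot; origin on the bench under the vertical ram axis, z up. Its throat opens towards its -x, its column stands on the +x side. The head over both is 58 mm wide, from -41 to +118 mm in x, top at 180 mm. A lever with a black ball sticks out on the +y side, 29 to 64 mm from the axis and nowhere higher than 175 mm
- stud_top (a point): top end of the ram, 239 mm above the bench on its axis: a 16 mm threaded stud rising from a guide bush, 30 mm across, that stands on the head from 180 to 204 mm. The hexagonal lock nut (24 mm across flats, 28 over corners) is on the stud at 226.5 to 234.5 mm and stays there
- zero_mark (a point): white zero line on top of the head at its front edge, 33 mm from the ram axis along the press's -x, 180 mm above the bench
- nut_middle (a point): middle of the knurled brass stop nut on the stud, on its axis at half height: a plain upright cylinder 40 mm across and 18 mm high, wider than the bush below it and the lock nut above it, so fingers can straddle it from above. About 213 mm above the bench at the bottom of its thread
- nut_index (a point): red index mark at the outer edge of the nut's top face, 17 mm from the axis; it points along the press's -x (to the white zero mark) when the nut is bottomed out and turns with the nut
- stop_nut (a joint): turn of the stop nut on its right-hand thread, rad: 0 when bottomed out on the bush, growing anticlockwise seen from above as it is unscrewed; it rises 2 mm a turn, starts 2.4 to 5.2 rad up and stops at 6.2 against the lock nut. The thread drags with about 0.05 N m and the nut stays where it is left; at the bottom it stops hard
- spanner: 24 mm steel spanner for the lock nut, 210 x 49 x 9 mm, lying beside the press; leave it. Origin in its middle on the bench
- blank_tray: shallow wooden tray of silver blanks and rings, 95 x 150 x 20 mm, in front of the press; leave it. Origin under its middle
- bench_block: steel bench block with a chased gold sheet on it, 100 x 100 x 30 mm; leave it. Origin under its middle
- hammer: ball-peen hammer with a black grip, 276 mm long, 100 mm over the head, 32 mm high, lying along its x; leave it. Origin on the bench near mid-length
- punch_rack: dark wooden block full of chasing punches, 75 x 115 mm, up to 125 mm high; leave it. Origin under its middle
- flux_jar: jar with a black cap, 64 mm across, 75 mm high; leave it. Origin under its middle
- mandrel: upright steel ring mandrel, 212 mm high, on a 100 x 100 mm wooden foot; leave it. Origin under its middle

How it is judged (in metres and radians):
On the way, in this order (a step that is already met when the one before it is completed fails the run):
1. the stop nut is screwed right down on the guide bush (value of joint stop_nut below 0.09 rad), for 0.2 s.
2. the nut, gripped between the fingers, is backed off a quarter turn (value of joint stop_nut between 1.27 and 1.87 rad and contact force between the fingers and stop_nut above 4 N and distance between the grasp point and nut_middle below 0.022 m), for 0.3 s.
At the end, for the whole second after the job is handed in: The stop nut, after being bottomed out (within 5 degrees), stands still a quarter turn (90 degrees, give or take 17) above the bottom, gripped between the fingers (more than 4 N, the grasp point within 22 mm of the nut's middle), and the bystanders are where they were (within 20 mm) (all of step 2 and velocity of joint stop_nut between -0.1 and 0.1 rad/s); the arm keeps its last pose, push and grip.
It fails at once if a bystander on the bench is shifted by more than 20 mm (distance of any of spanner, blank_tray, bench_block, hammer, punch_rack, flux_jar, mandrel from where it was at the start of the episode above 0.02 m).
It also fails if it takes over 69 s, if anything falls off the work surface, if the arm or the gripper's body presses on something with over 40 N, if the wrist force passes 120 N, or if a joint passes its speed limit or range.

## Robot

A 7-joint arm with a two-finger parallel gripper is mounted at the origin on the work surface. World frame = base frame: x ahead of the robot, y to its left, z up, the work surface at z = 0. Lengths are in mm, angles in rad, forces in N, time in s.
With the tool pointing down it reaches from about 400 to 875 mm from the base axis. Payload 6.5 kg.
Tool frame: the origin (TCP) lies between the finger pads; the fingertips stand 14 mm ahead of it and the grasp point (between the pads) lies 5 mm behind it; z points along the fingers, y is the line along which they close (so a half turn about z gives the same grasp; the last joint's range is limited). The gripper opens to 88 mm and grips with 3 to 60 N. Pads are 18 mm wide; open, the fingers measure 123 mm over their backs; the gripper's body (75 mm by 187 mm) begins 45 mm behind the grasp point.
Start: joints at [1.155, 0.536, -0.004, 1.538, 0.003, 1.067, -0.071], TCP at [222.757, -610.63, 252.716] pointing down, gripper open.
Joint ranges: [-2.7, 2.7], [-0.37, 2.16], [-1.27, 1.26], [0.24, 2.4], [-1.31, 4.45], [0.19, 1.91], [-2.76, 2.76]. Speed limits (rad/s): [2.39, 2.39, 3.14, 3.14, 3.14, 3.14, 3.14].

## Interface

Orientations are given as a unit quaternion [x, y, z, w].
In Python, from rig import monitor, snapshot, env, boxes_of gives the robot as it stands.
- The arm moves only by the tool jog_arm, never from a script. Its arguments are lists of equal length, an entry for each row: "linear": the shift along the tool's x, y, z in cm, a list of three; "dr": the turn, a rotation vector about the tool's x, y, z in rad, a list of three; "jaw": the closure, from 0 (fully open) to 1 (shut). In form: {"linear": [[x, y, z], ...], "dr": [[rx, ry, rz], ...], "jaw": [jaw, ...]}. A call has 1 to 20 rows; each row shifts and turns the commanded pose from where the row before left it, along the tool's axes as they then stand; what a row does not reach is not made up. A row lasts 1/10 s, in which the tool goes at most 50 mm and 8.59 degrees, less where a joint would pass 70% of its speed; a pose out of reach is approached as far as the arm can. A call is refused whole if a number of a shift passes 5 or a number of a turn 0.15, either way. A call with a gripper value outside its range is refused whole. The fingers move at their own pace and stop on an object; the grip force is fixed at half the most. Time passes only in rows, so rows that do not move let the fingers close. It gives the time, the measured TCP pose, the force, the opening and the grip force at its end, in the units of the state.
- monitor.get_state(): the state, without advancing time (a new reading comes with each control period).
- snapshot(name): name is "scene" or "side" or "wrist"; returns a dict with "image" (480x640x3 uint8, red, green, blue), "vfov" (degrees; the focal length in pixels is half the picture's height over the tangent of half this angle, whatever the lens; pixels are square), "cx", "cy" (the principal point, pixels), "eye" and "orientation" of the camera in the world. Camera axes: x right, y down, z forward; pixel columns grow to the right and rows downward; lengths in mm; the calibration is good to about 2 mm. A picture is of the moment at which its call begins. There is no depth.
- env.close_job(): hands the job in; it is judged then, once.
Trained networks look in a picture, given as the dict that the camera call returned (one of the last four; its "shot" number tells which), for a name from the list of things; names that differ only in an ending like _2 or _b are one class to them, and where a whole thing is asked for, a point or a joint stands for the part that bears it (a point fixed in the world has none). Each returns a list of dicts, best first, with "score" (0 to 1); they miss things now and then, are a little off and sometimes report something else, mostly with a low value. They report only what shows in the picture. A call takes as long as a camera call.
- boxes_of(picture, name): "box" ([left, top, right, bottom] in pixels, round what is visible of it).
The state is a dict: "time_s": time; "joints": joint angles; "joint_velocities": joint speeds; "joint_torque": joint torques, N m; "position": TCP position; "eef_rot": TCP orientation; "contact_force": force on the tool from outside, world axes, zero at the start; "torque": the same for the moment, N m; "grip_width": finger opening in mm; "finger_force": force on a finger pad.
Only numpy, scipy, OpenCV 4.12 (cv2) and the standard library are available. Lean on these libraries where they do the work, as an engineer would, in place of code of your own. Each camera call takes 0.05 s, during which the arm holds its last target. There are 200 camera calls.

## Working session

There is one attempt and no reset: what is moved stays moved. The work goes in short steps, Python scripts to look and compute and a tool call to move; the robot and the scene stay as the last step left them, time stands still between calls to the robot, and variables do not carry over. Pictures are saved under pics/ and viewed, at most 10 in all, crops included, and the job is handed in when it is done.

Besides the shell and the picture viewer there is one more tool, called after ">>>" in YAML: its name, and indented under it one key for each argument. jog_arm: Moves the arm, as the interface text tells. Its arguments: {"type":"object","properties":{"linear":{"type":"array"},"dr":{"type":"array"},"jaw":{"type":"array"}},"required":["linear","dr","jaw"]}

```bash
mkdir -p pics; cat > h.py <<'E'
import numpy as np,cv2
from scipy.spatial.transform import Rotation as R
from rig import monitor,snapshot,env,boxes_of
def f(s): return 240/np.tan(np.radians(s['vfov'])/2)
def ray(s,u,v):
    d=np.array([(u-s['cx'])/f(s),(v-s['cy'])/f(s),1]); return R.from_quat(s['orientation']).apply(d)
def onz(s,u,v,z):
    d=ray(s,u,v); e=np.array(s['eye']); return e+d*(z-e[2])/d[2]
def proj(s,p):
    c=R.from_quat(s['orientation']).inv().apply(np.array(p)-s['eye']); return c[:2]/c[2]*f(s)+[s['cx'],s['cy']]
def save(s,n,crop=None,k=1):
    im=s['image'][:,:,::-1]
    if crop: im=im[crop[1]:crop[3],crop[0]:crop[2]]
    cv2.imwrite('pics/'+n,cv2.resize(im,None,fx=k,fy=k,interpolation=cv2.INTER_CUBIC))
E
python3 - <<'E'
from h import *
ims=[]
for n in ['scene','side','wrist']:
    s=snapshot(n); print(n,s['eye'],s['orientation'],s['vfov'],s['cx'],s['cy'])
    for o in ['press','stop_nut','nut_middle','nut_index','zero_mark','stud_top','mandrel','punch_rack']:
        for b in boxes_of(s,o)[:1]: 
            x=b['box']; print(o,np.round(x),b['score'],onz(s,(x[0]+x[2])/2,(x[1]+x[3])/2,214).round())
    if n!='wrist': ims.append(s['image'][:,:,::-1])
cv2.imwrite('pics/a.png',cv2.resize(np.vstack(ims),(400,600),interpolation=cv2.INTER_AREA))
cv2.imwrite('pics/scene.png',ims[0]);cv2.imwrite('pics/side.png',ims[1])
print(monitor.get_state())
E
```

```text
scene [1054.48255175  965.57232608  964.48352894] [ 0.21238694  0.86927919 -0.43537948 -0.09843876] 45.057793907251366 319.49486055572913 242.7571564857647
press [295. 179. 349. 274.] 0.66 [577.  22. 214.]
stop_nut [315. 184. 333. 197.] 0.62 [ 503. -112.  214.]
nut_index [316. 187. 330. 198.] 0.54 [ 511. -104.  214.]
zero_mark [298. 180. 344. 274.] 0.57 [581.  24. 214.]
mandrel [278. 124. 315. 197.] 0.92 [ 498. -279.  214.]
punch_rack [224. 161. 269. 207.] 0.85 [ 660. -229.  214.]
side [353.84481488 771.20765705 996.25397863] [-0.11339322  0.91932615 -0.37349642  0.04981803] 57.56370553076645 319.33393145070005 231.20176192125263
press [302. 186. 385. 266.] 0.97 [492.   1. 214.]
nut_middle [340. 196. 356. 204.] 0.55 [500. -98. 214.]
zero_mark [302. 184. 383. 268.] 0.9 [495.   0. 214.]
stud_top [303. 185. 382. 267.] 0.88 [493.   2. 214.]
mandrel [379. 132. 410. 188.] 0.56 [ 402. -306.  214.]
punch_rack [339. 138. 361. 179.] 0.73 [ 532. -284.  214.]
wrist [ 288.44859006 -586.37877972  385.04040197] [ 0.81136648 -0.5683187  -0.07880951  0.11174682] 67.8190413627989 314.3962474493501 241.7867078337876
mandrel [189.   0. 303.  41.] 0.72 [ 325. -542.  214.]
{'time_s': 1.35, 'joints': array([ 1.15481899,  0.53638217, -0.00438543,  1.53791207,  0.00258698,
        1.06730017, -0.07122681]), 'joint_velocities': array([-2.47370993e-04,  1.14579013e-03, -7.94903237e-05,  2.07463418e-04,
        9.55463975e-04,  8.30502450e-04, -7.17446459e-04]), 'joint_torque': array([-3.02189737e-04, -5.70896459e+01,  9.89833698e-01, -2.51916236e+01,
       -5.63257188e-02,  1.09843505e-02,  2.71075646e-05]), 'position': array([ 222.73898421, -610.63202776,  252.72287247]), 'eef_rot': array([ 9.84746704e-01,  1.73994047e-01, -1.15854881e-05,  4.89929517e-06]), 'contact_force': array([-0.31675489, -0.28749498, -0.59181616]), 'torque': array([ 0.01349862, -0.03626606,  0.02710248]), 'finger_force': 0.0, 'grip_width': 88.00569062989943}
```

View pics/scene.png

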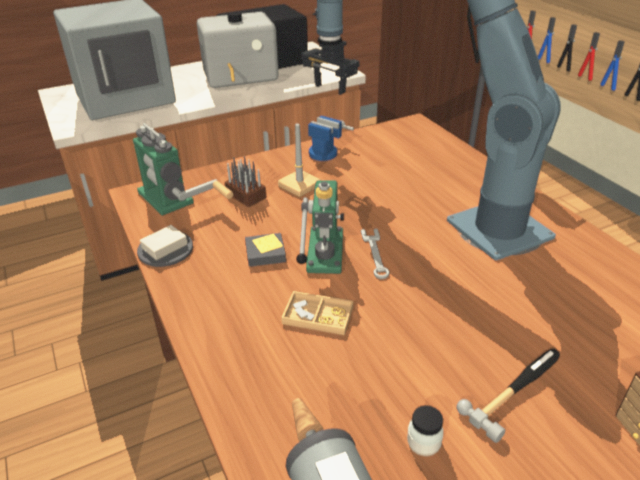

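View pics/side.png

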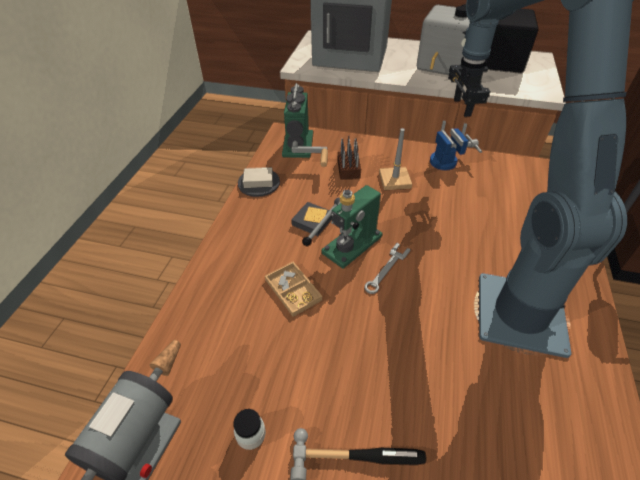

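The scene view shows the green press's nut at about (324,190), with the tray at (318,312), the spanner at (375,255) and the mandrel at (298,150). In the side view the nut is at (348,200), and the second green machine at (298,120) is not the press.

```bash
python3 - <<'E'
from h import *
import scipy.optimize as so
A=snapshot('scene');B=snapshot('side')
def tri(pa,pb):
    r=so.least_squares(lambda p:np.r_[proj(A,p)-pa,proj(B,p)-pb],[500,-100,200]); return r.x.round(),r.cost
print('nut',tri((324,190.5),(348,200)))
print('mandrel top',tri((298,125),(403,131)))
print('vise',tri((324,122),(447,142)))
print('tray',tri((318,313),(293,290)), 'rack',tri((245,188),(349,162)))
print('spanner',tri((371,233),(396,249)),tri((381,270),(374,286)))
for z in (0,):
  for n,p in dict(c1=(308,270),c2=(341,270)).items(): print(n,onz(A,*p,0).round())
E
```

```text
nut (array([ 503., -109.,  211.]), np.float64(2.7483790409222166))
mandrel top (array([ 397., -484.,  206.]), np.float64(0.46510280270700805))
vise (array([ 247., -597.,  125.]), np.float64(13.117625640135525))
tray (array([615.,  71.,   3.]), np.float64(1.2919489669917312)) rack (array([ 574., -512.,   26.]), np.float64(0.10047887982383505))
spanner (array([ 353., -126.,   25.]), np.float64(0.19826860844907895)) (array([396.,   1.,  -0.]), np.float64(0.6118975697038728))
c1 [564. -90.   0.]
c2 [488. -50.   0.]
```

>>> jog_arm:
  linear:
    - [0,0,-3]
    - [0,0,-3]
    - [0,0,-3]
    - [0,0,-3]
  dr:
    - [0,0,0]
    - [0,0,0]
    - [0,0,0]
    - [0,0,0]
  jaw: [0,0,0,0]

```text
time_s: 1.85
position: [222.7, -610.5, 374.0]
eef_rot: [0.985, 0.174, -0.0, 0.0]
contact_force: [-0.5, 0.0, 0.1]
grip_width: 87.8
finger_force: 0.0
```

>>> jog_arm:
  linear:
    - [2.8,-2.88,0]
    - [2.8,-2.88,0]
    - [2.8,-2.88,0]
    - [2.8,-2.88,0]
    - [2.8,-2.88,0]
    - [2.8,-2.88,0]
    - [2.8,-2.88,0]
    - [2.8,-2.88,0]
    - [2.8,-2.88,0]
    - [2.8,-2.88,0]
    - [2.8,-2.88,0]
    - [2.8,-2.88,0]
    - [2.8,-2.88,0]
    - [0,0,0]
  dr:
    - [0,0,0]
    - [0,0,0]
    - [0,0,0]
    - [0,0,0]
    - [0,0,0]
    - [0,0,0]
    - [0,0,0]
    - [0,0,0]
    - [0,0,0]
    - [0,0,0]
    - [0,0,0]
    - [0,0,0]
    - [0,0,0]
    - [0,0,0]
  jaw: [0,0,0,0,0,0,0,0,0,0,0,0,0,0]

```text
time_s: 3.25
position: [438.3, -128.7, 373.1]
eef_rot: [0.984, 0.178, 0.001, -0.001]
contact_force: [-0.6, 0.1, -0.3]
grip_width: 88.2
finger_force: 0.0
```

```bash
python3 - <<'E'
from h import *
s=snapshot('wrist'); save(s,'w1.png')
q=monitor.get_state(); print(q['joints'].round(3),q['position'],q['eef_rot'],s['eye'],R.from_quat(s['orientation']).as_matrix()[:,2])
print(proj(s,(503,-109,213)))
for o,z in [('stop_nut',214),('nut_middle',214),('nut_index',223),('zero_mark',180),('stud_top',239)]:
    for b in boxes_of(s,o)[:2]:
        x=b['box']; print(o,np.round(x),b['score'],onz(s,(x[0]+x[2])/2,(x[1]+x[3])/2,z).round())
E
```

```text
[ 0.535  0.099 -0.365  1.852  0.037  1.197 -1.058] [ 437.16761444 -131.81957721  372.92558504] [ 9.84276524e-01  1.76634164e-01  3.01451551e-04 -7.19366060e-05] [ 503.51720683 -104.12876837  505.60099814] [-0.2524747  -0.09232453 -0.96318882]
[320.63712911 145.01479695]
stop_nut [290. 113. 342. 166.] 0.59 [ 505. -104.  214.]
nut_middle [291. 114. 344. 166.] 0.75 [ 506. -105.  214.]
nut_index [293. 115. 344. 165.] 0.62 [ 506. -106.  223.]
nut_index [368.   5. 488. 129.] 0.31 [ 581. -162.  223.]
zero_mark [263.   9. 416. 256.] 0.88 [ 519. -121.  180.]
stud_top [264.   8. 419. 256.] 0.56 [ 517. -119.  239.]
```

View pics/w1.png

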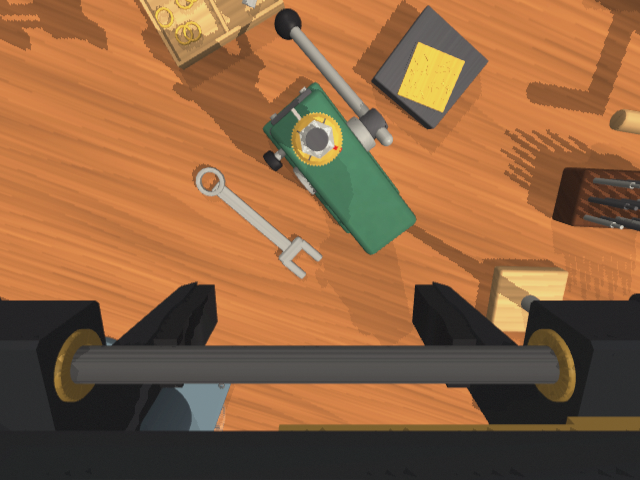

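The wrist view shows the nut centred at (317,139), its red index at (336,149) and the white zero line at (296,113). That puts the nut roughly 3.5 rad up. The tool first has to move over the nut and wind anticlockwise, so that one grasp covers the full turn.

>>> jog_arm:
  linear:
    - [2.5,0,0]
    - [2.5,-0.2,0]
    - [2.3,0,0]
    - [0,0,0]
    - [0,0,0]
    - [0,0,0]
    - [0,0,0]
    - [0,0,0]
    - [0,0,0]
    - [0,0,0]
    - [0,0,0]
    - [0,0,0]
    - [0,0,0]
    - [0,0,0]
    - [0,0,0]
    - [0,0,0]
    - [0,0,0]
    - [0,0,0]
    - [0,0,0]
    - [0,0,0]
  dr:
    - [0,0,0]
    - [0,0,0]
    - [0,0,0]
    - [0,0,-0.14]
    - [0,0,-0.14]
    - [0,0,-0.14]
    - [0,0,-0.14]
    - [0,0,-0.14]
    - [0,0,-0.14]
    - [0,0,-0.14]
    - [0,0,-0.14]
    - [0,0,-0.14]
    - [0,0,-0.14]
    - [0,0,-0.14]
    - [0,0,-0.14]
    - [0,0,-0.14]
    - [0,0,-0.14]
    - [0,0,-0.14]
    - [0,0,-0.14]
    - [0,0,0]
  jaw: [0,0,0,0,0,0,0,0,0,0,0,0,0,0,0,0,0,0,0,0]

```text
time_s: 5.55
position: [504.0, -108.5, 372.5]
eef_rot: [0.273, 0.962, -0.0, -0.0]
contact_force: [-0.1, -0.3, -0.2]
grip_width: 88.2
finger_force: 0.0
```

```bash
python3 - <<'E'
from h import *
s=snapshot('wrist'); save(s,'w2.png')
q=monitor.get_state(); print(q['joints'].round(3),q['position'],q['eef_rot'])
print(proj(s,(505,-104.5,223)))
for o,z in [('nut_middle',214),('nut_index',223),('stop_nut',214)]:
    for b in boxes_of(s,o)[:2]:
        x=b['box']; print(o,np.round(x),b['score'],onz(s,(x[0]+x[2])/2,(x[1]+x[3])/2,z).round())
E
```

```text
[ 0.706  0.261 -0.7    1.707  0.177  1.238  0.979] [ 504.01356264 -108.36482333  372.56315659] [ 2.74747484e-01  9.61516400e-01 -8.44972891e-05 -1.55880195e-04]
[318.62672131 228.98569594]
nut_middle [294. 203. 344. 253.] 0.74 [ 506. -105.  214.]
nut_index [297. 203. 348. 249.] 0.88 [ 505. -100.  223.]
stop_nut [297. 204. 342. 250.] 0.92 [ 506. -104.  214.]
```

View pics/w2.png

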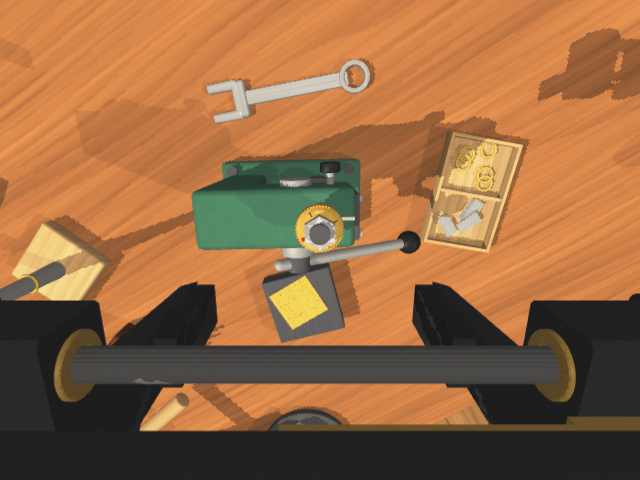

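>>> jog_arm:
  linear:
    - [0.08,0.41,0]
    - [0,0,3]
    - [0,0,3]
    - [0,0,3]
    - [0,0,0]
    - [0,0,0]
  dr:
    - [0,0,-0.12]
    - [0,0,-0.12]
    - [0,0,-0.12]
    - [0,0,-0.12]
    - [0,0,-0.12]
    - [0,0,0]
  jaw: [0,0,0,0,0,0]

```text
time_s: 6.35
position: [505.3, -103.4, 281.9]
eef_rot: [-0.024, 1.0, 0.0, -0.001]
contact_force: [0.5, 0.3, 0.2]
grip_width: 88.3
finger_force: 0.0
```

```bash
python3 - <<'E'
from h import *
s=snapshot('wrist'); save(s,'w3.png',(200,160,520,420),2)
q=monitor.get_state(); print(q['joints'].round(3),q['position'],q['eef_rot'],q['torque'])
c=np.array([505.5,-104.5])
print(proj(s,(*c,223)))
for o,z in [('nut_middle',214),('stop_nut',214)]:
    for b in boxes_of(s,o)[:1]:
        x=b['box']; print(o,np.round(x),b['score'],onz(s,(x[0]+x[2])/2,(x[1]+x[3])/2,z).round(1))
m=cv2.inRange(cv2.cvtColor(s['image'],cv2.COLOR_RGB2HSV),(0,180,110),(6,255,255))
n,l,st,ce=cv2.connectedComponentsWithStats(m)
for i in range(1,n):
    p=onz(s,*ce[i],223)
    if np.linalg.norm(p[:2]-c)<30: print(ce[i],st[i,4],p,np.degrees(np.arctan2(*(p[:2]-c)[::-1])))
E
```

```text
[ 0.743  0.376 -0.784  1.823  0.3    1.066  1.462] [ 505.85331581 -103.37008107  282.6748781 ] [-2.21408424e-02  9.99754840e-01  2.04978047e-04 -3.39638568e-05] [ 0.03848306 -0.0873478  -0.01264555]
[311.57765869 268.44887966]
nut_middle [278. 228. 348. 299.] 0.91 [ 505.7 -104.   214. ]
stop_nut [274. 230. 346. 293.] 0.8 [ 504.2 -105.3  214. ]
[277.  262.5] 2 [ 502.82860565 -124.19288772  223.        ] -97.72517491154328
[285.13043478 267.47826087] 23 [ 505.60214674 -119.5277415   223.        ] -89.61055443774082
```

View pics/w3.png

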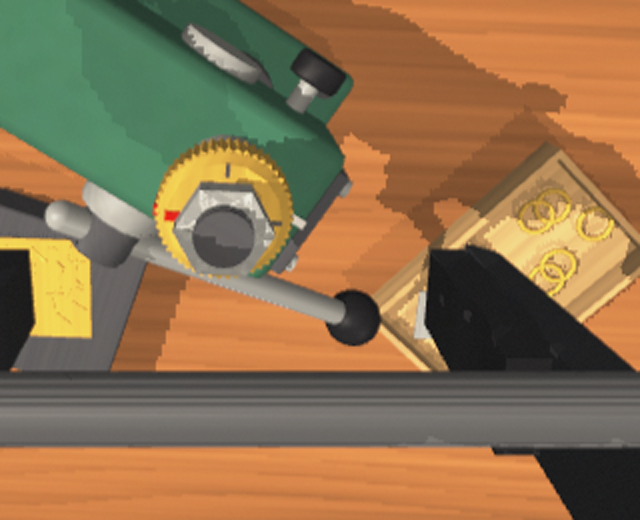

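The close crop shows the red index at world −90° (full-frame pixel (285,267)) and the nut centred at (505.5,−104.5). With the zero direction at about 62°, roughly 3.6 rad clockwise is needed. Now descend and grip.

>>> jog_arm:
  linear:
    - [0,-0.1,2]
    - [0,0,2]
    - [0,0,2]
    - [0,0,1.4]
    - [0,0,0]
    - [0,0,0]
    - [0,0,0]
    - [0,0,0]
    - [0,0,0]
    - [0,0,0]
    - [0,0,0]
    - [0,0,0]
  dr:
    - [0,0,0]
    - [0,0,0]
    - [0,0,0]
    - [0,0,0]
    - [0,0,0]
    - [0,0,0]
    - [0,0,0]
    - [0,0,0]
    - [0,0,0]
    - [0,0,0]
    - [0,0,0]
    - [0,0,0]
  jaw: [0,0,0,0,0,1,1,1,1,1,1,1]

```text
time_s: 7.7
position: [505.9, -104.9, 208.8]
eef_rot: [-0.024, 1.0, -0.0, 0.0]
contact_force: [0.0, -1.9, 0.6]
grip_width: 38.6
finger_force: 30.0
```

```bash
python3 - <<'E'
from h import *
q=monitor.get_state(); print({k:np.round(v,3) for k,v in q.items()})
E
```

```text
{'time_s': np.float64(7.7), 'joints': array([ 0.696,  0.47 , -0.735,  1.897,  0.392,  0.923,  1.391]), 'joint_velocities': array([-0., -0., -0.,  0., -0.,  0.,  0.]), 'joint_torque': array([-9.1700e-01, -4.2643e+01, -8.3660e+00, -2.0636e+01, -4.3600e-01,
       -1.0300e-01, -2.3000e-02]), 'position': array([ 505.87 , -104.9  ,  208.813]), 'eef_rot': array([-0.024,  1.   , -0.   ,  0.   ]), 'contact_force': array([ 0.004, -1.873,  0.56 ]), 'torque': array([-0.344, -0.097, -0.007]), 'finger_force': np.float64(30.0), 'grip_width': np.float64(38.638)}
```

>>> jog_arm:
  linear:
    - [0,0,0.004]
    - [0,0,0.004]
    - [0,0,0.004]
    - [0,0,0.004]
    - [0,0,0.004]
    - [0,0,0.004]
    - [0,0,0.004]
    - [0,0,0.004]
    - [0,0,0.004]
    - [0,0,0.004]
    - [0,0,0.004]
    - [0,0,0.004]
    - [0,0,0.004]
    - [0,0,0.004]
    - [0,0,0.004]
    - [0,0,0.004]
    - [0,0,0.004]
    - [0,0,0.004]
    - [0,0,0.004]
    - [0,0,0.004]
  dr:
    - [0,0,0.14]
    - [0,0,0.14]
    - [0,0,0.14]
    - [0,0,0.14]
    - [0,0,0.14]
    - [0,0,0.14]
    - [0,0,0.14]
    - [0,0,0.14]
    - [0,0,0.14]
    - [0,0,0.14]
    - [0,0,0.14]
    - [0,0,0.14]
    - [0,0,0.14]
    - [0,0,0.14]
    - [0,0,0.14]
    - [0,0,0.14]
    - [0,0,0.14]
    - [0,0,0.14]
    - [0,0,0.14]
    - [0,0,0.14]
  jaw: [1,1,1,1,1,1,1,1,1,1,1,1,1,1,1,1,1,1,1,1]

```text
time_s: 9.7
position: [505.5, -105.0, 207.9]
eef_rot: [0.982, 0.191, -0.0, 0.0]
contact_force: [-1.3, -1.9, 1.5]
grip_width: 38.7
finger_force: 30.0
```

```bash
cat > look.py <<'E'
from h import *
import sys
s=snapshot('wrist'); save(s,sys.argv[1],(160,200,480,440),2)
q=monitor.get_state(); print({k:np.round(q[k],3) for k in ['joints','position','contact_force','torque','finger_force','grip_width']},'toolx deg',2*np.degrees(np.arctan2(q['eef_rot'][1],q['eef_rot'][0])))
c=np.array([505.5,-104.5])
m=cv2.inRange(cv2.cvtColor(s['image'],cv2.COLOR_RGB2HSV),(0,180,90),(6,255,255))
n,l,st,ce=cv2.connectedComponentsWithStats(m)
for i in range(1,n):
    p=onz(s,*ce[i],222)
    if np.linalg.norm(p[:2]-c)<30: print(ce[i],st[i,4],p,np.degrees(np.arctan2(*(p[:2]-c)[::-1])))
print('zero px',proj(s,(505.5+33*.47,-104.5+33*.88,180)),'ctr',proj(s,(*c,222)))
E
python3 look.py w4.png
```

```text
{'joints': array([ 0.217,  0.373, -0.123,  1.925,  0.061,  0.848, -1.132]), 'position': array([ 505.473, -105.042,  207.893]), 'contact_force': array([-1.386, -1.912,  0.819]), 'torque': array([-0.558,  0.192, -0.039]), 'finger_force': np.float64(29.999), 'grip_width': np.float64(38.904)} toolx deg 21.597142002291303
[261.5625 327.1875] 16 [501.81455128 -85.03194732 222.        ] 100.71966829667637
[273.06896552 334.        ] 58 [500.75369042 -89.93814294 222.        ] 108.05292453410536
zero px [268.90553491 240.74115387] ctr [314.26040965 336.48357039]
```

View pics/w4.png

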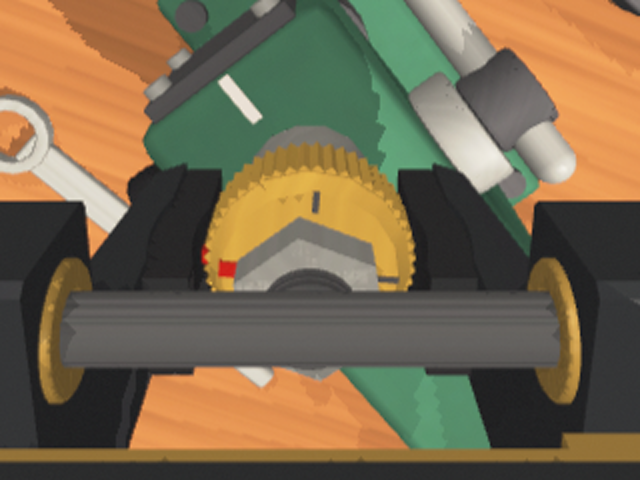

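The index (crop (228,268)) followed the tool through 161° with no slip, and about 0.8 rad remains to the zero line. Next, turn down to the stop with some overshoot, more slowly.

>>> jog_arm:
  linear:
    - [0,0,0.003]
    - [0,0,0.003]
    - [0,0,0.003]
    - [0,0,0.003]
    - [0,0,0.003]
    - [0,0,0.003]
    - [0,0,0.003]
    - [0,0,0.003]
    - [0,0,0]
    - [0,0,0]
    - [0,0,0]
    - [0,0,0]
    - [0,0,0]
    - [0,0,0]
  dr:
    - [0,0,0.1]
    - [0,0,0.1]
    - [0,0,0.1]
    - [0,0,0.1]
    - [0,0,0.1]
    - [0,0,0.1]
    - [0,0,0.08]
    - [0,0,0.08]
    - [0,0,0.08]
    - [0,0,0.08]
    - [0,0,0.08]
    - [0,0,0.08]
    - [0,0,0]
    - [0,0,0]
  jaw: [1,1,1,1,1,1,1,1,1,1,1,1,1,1]

```text
time_s: 11.15
position: [506.0, -105.2, 207.8]
eef_rot: [0.942, -0.337, 0.001, 0.001]
contact_force: [1.0, -4.8, 1.8]
grip_width: 38.9
finger_force: 30.0
```

```bash
python3 look.py w5.png
```

```text
{'joints': array([ 0.034,  0.369,  0.103,  1.936, -0.048,  0.839, -2.095]), 'position': array([ 506.032, -105.249,  207.836]), 'contact_force': array([ 0.419, -4.21 ,  0.505]), 'torque': array([-0.978, -0.029,  0.427]), 'finger_force': np.float64(29.999), 'grip_width': np.float64(38.663)} toolx deg -39.35236494149672
[262.8        339.33333333] 15 [517.44067304 -88.91178107 222.        ] 52.54765971854593
[272.88 342.28] 25 [514.12394828 -90.99752551 222.        ] 57.433876686130105
zero px [249.36187844 304.11372392] ctr [315.46634907 337.73151762]
```

View pics/w5.png

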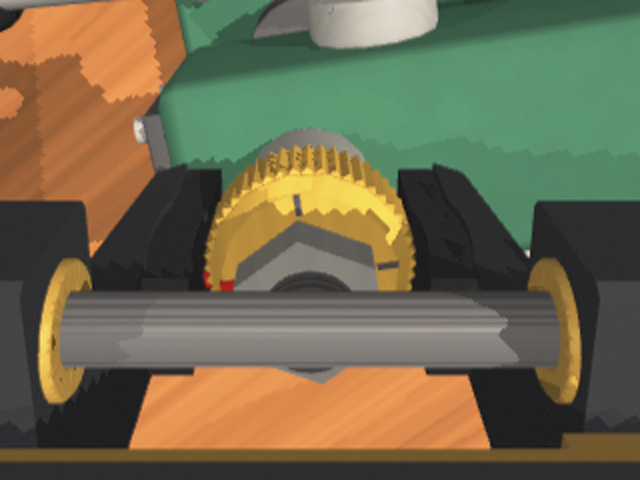

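The wrist moment rose to 0.43 N m and the tool slipped about 10° on the nut. The index (crop (227,286)) now points at roughly 57–60°, the zero direction, so the nut is bottomed. Next, back off a quarter turn.

>>> jog_arm:
  linear:
    - [0,0,-0.003]
    - [0,0,-0.003]
    - [0,0,-0.003]
    - [0,0,-0.003]
    - [0,0,-0.003]
    - [0,0,-0.003]
    - [0,0,-0.003]
    - [0,0,-0.003]
    - [0,0,-0.003]
    - [0,0,-0.003]
    - [0,0,-0.003]
    - [0,0,-0.003]
    - [0,0,-0.003]
    - [0,0,-0.003]
    - [0,0,-0.003]
    - [0,0,-0.003]
    - [0,0,0]
    - [0,0,0]
    - [0,0,0]
    - [0,0,0]
  dr:
    - [0,0,-0.05]
    - [0,0,-0.1]
    - [0,0,-0.1]
    - [0,0,-0.1]
    - [0,0,-0.1]
    - [0,0,-0.1]
    - [0,0,-0.1]
    - [0,0,-0.1]
    - [0,0,-0.1]
    - [0,0,-0.1]
    - [0,0,-0.1]
    - [0,0,-0.1]
    - [0,0,-0.1]
    - [0,0,-0.1]
    - [0,0,-0.1]
    - [0,0,-0.14]
    - [0,0,0]
    - [0,0,0]
    - [0,0,0]
    - [0,0,0]
  jaw: [1,1,1,1,1,1,1,1,1,1,1,1,1,1,1,1,1,1,1,1]

```text
time_s: 13.2
position: [506.0, -104.5, 208.3]
eef_rot: [0.901, 0.434, 0.0, 0.0]
contact_force: [0.4, -3.7, 2.4]
grip_width: 38.6
finger_force: 30.0
```

```bash
python3 look.py w6.png
```

```text
{'joints': array([ 0.306,  0.38 , -0.233,  1.919,  0.114,  0.854, -0.659]), 'position': array([ 506.007, -104.534,  208.325]), 'contact_force': array([ 0.146, -2.532,  2.546]), 'torque': array([-0.794, -0.118, -0.089]), 'finger_force': np.float64(29.999), 'grip_width': np.float64(38.901)} toolx deg 51.49777499972532
[261.875 336.875] 8 [490.47587557 -92.23865858 222.        ] 140.78176429664134
[262.875 341.75 ] 8 [489.42614905 -94.02403746 222.        ] 146.9061267595189
[274.32692308 342.55769231] 52 [492.55865913 -96.95993269 222.        ] 149.773460873121
zero px [301.00338548 226.96669688] ctr [313.85457753 337.38715187]
```

View pics/w6.png

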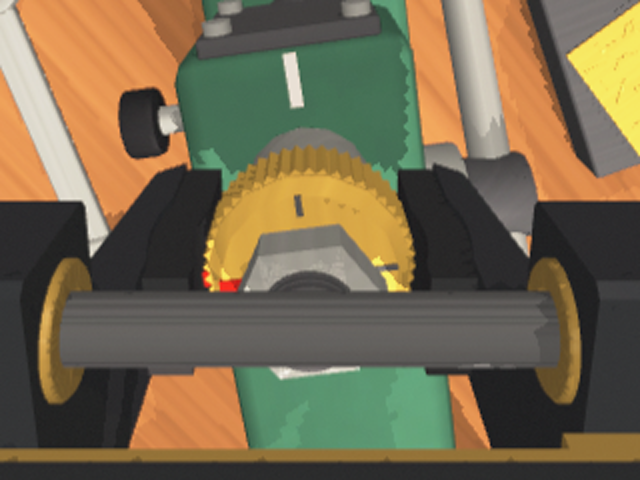

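The index (crop (230,286)) is now about 90° anticlockwise of the zero line at (292,80). It has kept its place between the fingers, and the 30 N grip holds.

```bash
python3 -c "
from rig import env; print(env.close_job())"
```

```text
the job is handed in; nothing more can be done
None
```

I screwed the stop nut down onto the guide bush, backed it off about 90° and handed the job in with the fingers still gripping it at 30 N; nothing came back on how it was judged, and I took no last look at the other things on the bench.

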